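# Press a filter cassette home and ease the sprung lever back

### The arm

A 6-joint arm with a two-finger parallel gripper is mounted at the origin on a cart in front of the work surface, level with it; the furniture and walls round the work are solid. World frame = base frame: x ahead of the robot, y to its left, z up, the work surface at z = 0. Lengths are in mm, angles in rad, forces in N, time in s.
With the tool pointing down it reaches from about 325 to 900 mm from the base axis. Payload 3.5 kg.
Tool frame: the origin (TCP) lies midway between the tips of the shut fingers; the grasp point (between the pads) lies 19 mm behind it; z points along the fingers, y is the direction in which the jaws open and shut (so a half turn about z gives the same grasp; the last joint's range is limited). The gripper opens to 85 mm and grips with 20 to 120 N. Pads are 22 mm wide; open, the fingers measure 114 mm over their backs; the gripper's body (76 mm by 85 mm) begins 54 mm behind the grasp point. The pads swing forward as they close: fully open they stand 13 mm farther back than shut.
Start: joints at [1.019, 0.276, -0.026, 1.268, 0, 1.467], TCP at [271.183, 563.1, 231.313] pointing down, gripper open.
Joint ranges: [-3.12, 3.12], [-0.85, 1.88], [-1.08, 1.24], [-1.95, 2.15], [-1.57, 1.53], [-3.14, 3.14]. Speed limits (rad/s): [2.57, 2.57, 3.14, 3.14, 3.14, 3.14].

### API

Orientations are given as a unit quaternion [w, x, y, z].
In Python, from cell import get_state, get_image, calibration, job_done gives the robot as it stands.
- The arm moves only by the tool play_rows, never from a script. Its argument "increments" is a list that holds one entry, the list of rows, each a list of 5 numbers: the opening in per cent of the stroke, from 0 (shut) to 100 (fully open), then the shift along the tool's x, y, z in cm, then the turn about the tool's z in degrees. A call has exactly 5 rows; each row is the pose to reach, as a shift and turn from the pose commanded when the call began, along the tool's axes at that moment; what a row does not reach only later rows make up. A row lasts 1/10 s, in which the tool goes at most 50 mm and 8.59 degrees, less where a joint would pass 70% of its speed; a pose out of reach is approached as far as the arm can. A call with a gripper value outside its range is refused whole. The fingers move at their own pace and stop on an object; the grip force is fixed at half the most. Time passes only in rows, so rows that repeat a pose let the fingers close, or fill a call up. It gives the time, the measured TCP pose, the force and the opening at its end, in the units of the state.
- get_state(): the state, without advancing time (a new reading comes with each control period).
- get_image(name): name is "scene" or "top" or "wrist"; returns (picture, depth): 384x512x3 uint8, red, green, blue; 384x512 float32, mm along the optical axis (not along the pixel's ray), 0 where there is no reading.
- calibration(name): a dict with "fx", "fy", "cx", "cy" (pixels), "dist_coeffs" ([k1, k2, p1, p2, k3] as OpenCV has them; the pictures are not rectified), "cam_to_world" (4x4, takes a point from camera to world coordinates). Camera axes: x right, y down, z forward; pixel columns grow to the right and rows downward; lengths in mm; the calibration is good to about 2 mm. A picture is of the moment at which its call begins: read the wrist's pose just before it. calibration takes no time and is no camera call; for the wrist camera it gives the pose at the moment of the call.
- job_done(): hands the job in, once; it reports no verdict.
The state is a dict: "time_s": time; "joints": joint angles; "joint_vel": joint speeds; "joint_efforts": joint torques, N m; "tcp_pos": TCP position; "tcp_rot": TCP orientation; "wrist_force": force on the tool from outside, world axes, zero at the start; "moment": the same for the moment, N m; "width": finger opening in mm.
Only numpy, scipy, OpenCV 4.12 (cv2) and the standard library are available. Lean on these libraries where they do the work, as an engineer would, in place of code of your own. Each camera call takes 0.05 s, during which the arm holds its last target.

### The job

Two small lever presses stand on the bench: one with a red paddle and a red-banded filter cassette in its nest, one with a blue paddle and a blue-banded cassette. Push the red paddle all the way down so that its cassette is seated, then let the lever come back up slowly to its rest, never letting it spring up by itself. Leave the blue press alone.

Things in the scene. Friction and masses are not known exactly. Their poses are not given: they have to be found in the camera images.
- press_red_lever (a joint): Lever of the press with the RED paddle (grey base 190 x 94 mm, level pivot 65 mm above the bench). Rad: 0 = up at rest, held by a spring; grows as pushed down; 0.37 = down on its stop. Needs 3 N at the paddle to start, 9 N near the bottom, up to 6 N more while seating. Let go, it snaps up; it must rise slower than 1 rad/s (0.2 m/s at the paddle).
- press_red_paddle (a point): Upper face centre of that lever's red paddle, 36 mm along the lever x 44 mm wide x 14 mm thick, overhanging at the base's front. 200 mm from the pivot, swings in an upright plane: 142 mm above the bench at rest, 70 mm fully down; level reach from the pivot grows from 185 to 200 mm. Outer end slopes up 21 deg at rest, level when down. Axes at rest: x level, paddle to pivot; z up; they turn with the lever.
- cassette_red: White round filter cassette with a red band, 54 mm across, 27 mm high, nub on top, loose in the aluminium nest ring (72 mm across) midway between paddle and pivot. Origin: centre of its underside, 30 mm above the bench at the start, 20 to 22 mm when seated. The lever's rubber foot pushes it down against a friction seat; it stays down.
- press_blue_lever (a joint): Lever of the other press, alike but for its BLUE paddle and its cassette's blue band; same values. To be left alone (0).
Not all that is in view belongs to the job. Leave any brown, green or yellow look-alike of the cassette_red alone.

How it is judged:
By the outcome, as a careful person would: the job done as asked, in the order asked, and still so for the second after the job is handed in, with the robot touching nothing.
It also fails if it takes over 32 s, if anything falls off the work surface, if the arm or the gripper's body presses on something with over 40 N, if the wrist force passes 120 N, or if a joint passes its speed limit or range.

## Working session

There is one attempt and no reset: what is moved stays moved. The work goes in short steps, Python scripts to look and compute and a tool call to move; the robot and the scene stay as the last step left them, time stands still between calls to the robot, and variables do not carry over. Pictures are saved under pics/ and viewed, and the job is handed in when it is done.

Besides the shell and the picture viewer there is one more tool, called after ">>>" by a JSON object that holds its "fn" and its "kwargs". play_rows: Moves the arm, as the interface text tells. Its arguments: {"type":"object","properties":{"increments":{"type":"array","items":{"type":"array","items":{"type":"array","items":{"type":"number"}}}}},"required":["increments"]}

```bash
mkdir -p pics; ls; python3 - <<'E'
from cell import *
import cv2,numpy as np
s=get_state();print(s)
for n in("scene","top"):
    im,d=get_image(n);cv2.imwrite(f"pics/{n}0.png",im[:,:,::-1]);np.savez(f"{n}0.npz",im=im,d=d)
    c=calibration(n);print(n,c)
E
```

```text
pics
{'time_s': 0.0, 'joints': array([ 1.01859962e+00,  2.77139732e-01, -2.78680835e-02,  1.26801250e+00,
       -3.37987467e-05,  1.46738330e+00]), 'joint_vel': array([-0.00233598, -0.0002904 , -0.00121012, -0.00036736, -0.00069457,
        0.00029254]), 'joint_efforts': array([ 2.62479871e-04, -4.45510840e+01,  2.95202243e+01,  1.62784749e-02,
        8.97197708e-06, -1.54178174e-06]), 'tcp_pos': array([270.78482247, 562.43349014, 230.16155662]), 'tcp_rot': array([-3.42024979e-04,  2.22513337e-01,  9.74929012e-01, -1.05822493e-03]), 'wrist_force': array([-0.71236884, -0.85106303,  0.29160879]), 'moment': array([-0.04891019, -0.02274118, -0.01983122]), 'width': 85.42741626346108}
scene {'fx': 352.6843176481634, 'fy': 352.6843176481634, 'cx': 258.3728465265378, 'cy': 192.43502058594368, 'dist_coeffs': array([-0.06866257,  0.        ,  0.        ,  0.        ,  0.        ]), 'cam_to_world': array([[ 9.00037710e-01, -2.11449882e-01,  3.81078821e-01,
         2.82919693e+02],
       [-4.35805718e-01, -4.31975227e-01,  7.89601659e-01,
        -2.95195193e+02],
       [-2.34456686e-03, -8.76747598e-01, -4.80945062e-01,
         5.16133478e+02],
       [ 0.00000000e+00,  0.00000000e+00,  0.00000000e+00,
         1.00000000e+00]])}
top {'fx': 450.65237441330066, 'fy': 450.65237441330066, 'cx': 262.48554066222874, 'cy': 195.35552962524596, 'dist_coeffs': array([0.01059576, 0.        , 0.        , 0.        , 0.        ]), 'cam_to_world': array([[-2.58095313e-02, -9.74636978e-01,  2.22298512e-01,
         4.33891362e+02],
       [-9.99665711e-01,  2.48234413e-02, -7.22928680e-03,
         3.72562303e+02],
       [ 1.52771619e-03, -2.22410784e-01, -9.74951850e-01,
         9.49016033e+02],
       [ 0.00000000e+00,  0.00000000e+00,  0.00000000e+00,
         1.00000000e+00]])}
```

View pics/scene0.png

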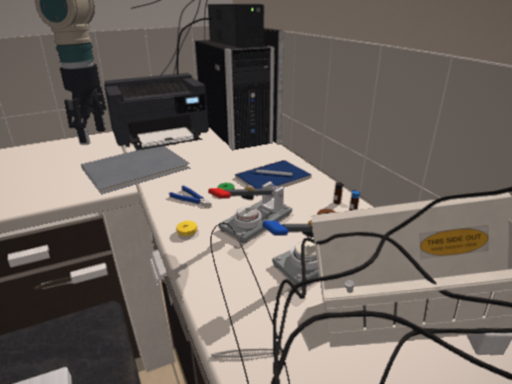

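View pics/top0.png

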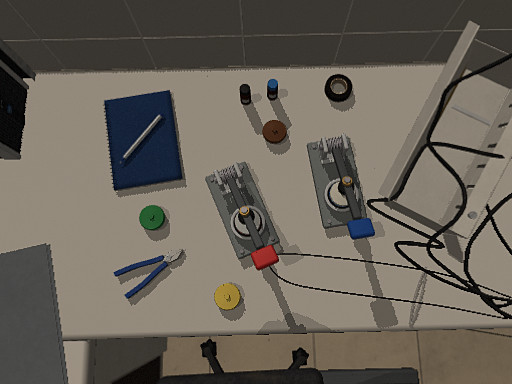

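The top view shows the red paddle at about (264,258) and the blue paddle at (361,228). The round look-alikes are green (152,217), yellow (228,296) and brown (274,131). Thin cables run past the red paddle, so I'll measure and crop there.

```bash
cat > h.py <<'E'
import numpy as np,cv2
from cell import *
def ray(c,u,v):
    K=np.array([[c['fx'],0,c['cx']],[0,c['fy'],c['cy']],[0,0,1]])
    p=cv2.undistortPoints(np.array([[[u,v]]],float),K,c['dist_coeffs'])[0,0]
    T=c['cam_to_world'];return T[:3,3],T[:3,:3]@np.array([p[0],p[1],1.])
def pt(c,u,v,d):
    o,r=ray(c,u,v);return o+r*d
def onz(c,u,v,z):
    o,r=ray(c,u,v);return o+r*(z-o[2])/r[2]
E
python3 - <<'E'
from h import *
D=np.load("top0.npz");im,d=D['im'],D['d'];c=calibration("top")
hsv=cv2.cvtColor(im,cv2.COLOR_RGB2HSV)
m=(((hsv[...,0]<6)|(hsv[...,0]>174))&(hsv[...,1]>170)&(hsv[...,2]>120)).astype(np.uint8)
n,l,st,ce=cv2.connectedComponentsWithStats(m)
for i in range(1,n):
    if st[i,4]>20:
        ys,xs=np.where(l==i);P=np.array([pt(c,x,y,d[y,x]) for x,y in zip(xs,ys)])
        print(st[i],ce[i],np.median(P,0),P[:,2].min(),P[:,2].max(), onz(c,*ce[i],142))
        # top face only
        cs=cv2.findContours((l==i).astype(np.uint8),0,2)[0][0];R=cv2.minAreaRect(cs);B=cv2.boxPoints(R);print(R,B.tolist())
        A=np.c_[P[:,:2],np.ones(len(P))]; 
        print(np.linalg.lstsq(A,P[:,2],rcond=None)[0])
# heights of cable near paddle: 
for (x,y) in [(290,254),(320,256),(285,279),(330,289),(226,168),(240,168),(276,268),(244,212)]:
    print((x,y),[pt(c,x+a,y+b,d[y+b,x+a])[2].round() for a in(-1,0,1) for b in(-2,-1,0,1,2)], pt(c,x,y,d[y,x]).round())
cr=im[150:310,190:310];cv2.imwrite("pics/crop_t.png",cv2.resize(cr,None,fx=3.7,fy=3.7,interpolation=2)[:,:,::-1])
s=np.load("scene0.npz")['im'];cv2.imwrite("pics/crop_s.png",cv2.resize(s[160:290,160:330],None,fx=4.5,fy=4.5,interpolation=2)[:,:,::-1])
E
```

```text
[251 245  26  22 349] [263.75644699 255.6504298 ] [507.56975312 367.04278818 142.11621855] 133.87508507279358 949.0160328121676 [507.66844437 367.15862358 142.        ]
((263.76800537109375, 255.60311889648438), (15.534795761108398, 22.84528923034668), 66.03751373291016) [[250.17523193359375, 253.14434814453125], [271.051513671875, 243.8660125732422], [277.36077880859375, 258.0618896484375], [256.4844970703125, 267.3402099609375]]
[-5.29632468e+00 -8.00528929e-01  3.12957450e+03]
(290, 254) [np.float64(2.0), np.float64(58.0), np.float64(58.0), np.float64(1.0), np.float64(2.0), np.float64(2.0), np.float64(53.0), np.float64(58.0), np.float64(-0.0), np.float64(-1.0), np.float64(-0.0), np.float64(57.0), np.float64(57.0), np.float64(-2.0), np.float64(0.0)] [517. 315.  58.]
(320, 256) [np.float64(-1.0), np.float64(54.0), np.float64(52.0), np.float64(-2.0), np.float64(0.0), np.float64(-3.0), np.float64(55.0), np.float64(52.0), np.float64(-3.0), np.float64(-2.0), np.float64(-2.0), np.float64(52.0), np.float64(53.0), np.float64(-2.0), np.float64(-1.0)] [512. 255.  52.]
(285, 279) [np.float64(
[... 1070 characters left out ...]
3.0), np.float64(24.0), np.float64(69.0), np.float64(71.0), np.float64(72.0)] [692. 410.  72.]
(276, 268) [np.float64(2.0), np.float64(-2.0), np.float64(-2.0), np.float64(0.0), np.float64(2.0), np.float64(-1.0), np.float64(-1.0), np.float64(1.0), np.float64(-1.0), np.float64(-0.0), np.float64(2.0), np.float64(0.0), np.float64(-2.0), np.float64(-0.0), np.float64(3.0)] [494. 341.   1.]
(244, 212) [np.float64(116.0), np.float64(119.0), np.float64(118.0), np.float64(114.0), np.float64(117.0), np.float64(114.0), np.float64(116.0), np.float64(117.0), np.float64(113.0), np.float64(116.0), np.float64(115.0), np.float64(120.0), np.float64(116.0), np.float64(117.0), np.float64(118.0)] [592. 402. 117.]
```

View pics/crop_t.png

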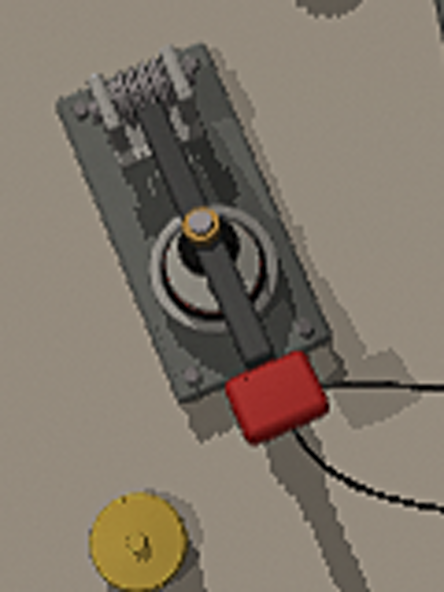

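View pics/crop_s.png

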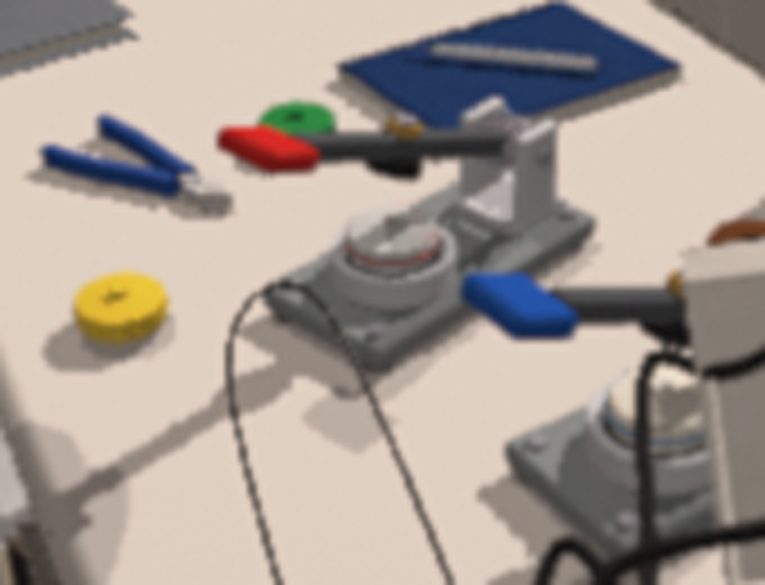

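The crops confirm the target. The red paddle at top (264,256) sits on the lever over the cassette with the red-tinged band, and its depth height of 142 mm fits the rest pose. The press at (361,228) has the blue paddle. A thin cable loop hangs at about 55 mm below the paddle's right side. Next I'll work out the lever axis and the move.

```bash
python3 - <<'E'
from h import *
c=calibration("top");D=np.load("top0.npz");im,d=D['im'],D['d']
f=lambda u,v:(190+u/3.7,150+v/3.7)
for a,b in [((58,105),(180,400)),((205,45),(330,335))]:
    p,q=onz(c,*f(*a),20),onz(c,*f(*b),20);e=q-p;print(p.round(),q.round(),np.degrees(np.arctan2(e[1],e[0])))
k=pt(c,244,210,d[210,244]);print('knob',k)
hsv=cv2.cvtColor(im,cv2.COLOR_RGB2HSV)
m=(((hsv[...,0]<6)|(hsv[...,0]>174))&(hsv[...,1]>170)&(hsv[...,2]>90)).astype(np.uint8)
n,l,st,ce=cv2.connectedComponentsWithStats(m);i=1+np.argmax(st[1:,4])
P=[]
for y,x in zip(*np.where(l==i)):
    p=pt(c,x,y,d[y,x])
    if 120<p[2]<165:P.append(p)
P=np.array(P);print(len(P),P.min(0),P.max(0),np.median(P,0))
A=np.c_[P[:,:2]-P[:,:2].mean(0),np.ones(len(P))]
print(np.linalg.lstsq(A,P[:,2],rcond=None)[0])
ax=np.radians(202.5);o=np.array([np.cos(ax),np.sin(ax)]);s=np.array([-o[1],o[0]])
u=P[:,:2]@o;v=P[:,:2]@s
print('along',np.percentile(u,[1,50,99]),'side',np.percentile(v,[1,50,99]),'knob along/side',k[:2]@o,k[:2]@s)
for a in np.arange(u.min(),u.max(),4):
    w=(u>=a)&(u<a+4);print(round(a-u.min()),np.median(P[w,2]).round(1),w.sum())
st=get_state();print(st['tcp_pos'])
E
```

```text
[686. 486.  20.] [515. 418.  20.] -158.31818263437899
[720. 400.  20.] [549. 334.  20.] -158.61541168314656
knob [596.87561326 401.96618164 113.84899527]
391 [487.63247814 343.76978883 133.56959312] [527.23209823 390.05346262 148.9740829 ] [506.76795231 366.94856889 142.34695478]
[-3.36913520e-01 -1.40380744e-01  1.42055033e+02]
along [-624.05674474 -608.58688257 -593.81162372] side [-165.53057354 -145.18729261 -124.73754252] knob along/side -705.2669606311264 -142.95391959627477
0 136.8 42
4 138.4 52
8 140.0 51
12 141.7 49
16 143.1 50
20 144.6 53
24 146.0 51
28 146.2 43
[270.81885252 562.4713861  230.24293508]
```

>>> {"fn": "play_rows", "kwargs": {"increments": [[[0,-3,-0.7,0,-5],[0,-7,-1.7,0.5,-12],[0,-11,-2.6,1,-19],[0,-15,-3.5,1.5,-26],[0,-19,-4.5,2,-33]]]}}

```text
time_s: 0.6
tcp_pos: [423.6, 438.8, 210.6]
tcp_rot: [-0.0, -0.066, 0.998, -0.0]
wrist_force: [0.7, 0.4, -0.3]
width: 12.5
```

>>> {"fn": "play_rows", "kwargs": {"increments": [[[0,-2.2,-2.3,0.4,-4],[0,-4.4,-4.6,1.0,-8],[0,-6.2,-6.5,1.6,-12],[0,-7.4,-7.7,2.1,-14.6],[0,-7.8,-8.1,2.5,-14.6]]]}}

```text
time_s: 1.1
tcp_pos: [511.4, 368.2, 185.3]
tcp_rot: [-0.001, -0.189, 0.982, -0.0]
wrist_force: [-0.8, 0.1, -0.6]
width: 0.3
```

```bash
python3 - <<'E'
from h import *
print(get_state())
for n in("scene","top","wrist"):
    im,d=get_image(n);np.savez(f"{n}1.npz",im=im,d=d)
    if n=="scene": im=cv2.resize(im[120:280,150:330],None,fx=3.5,fy=3.5)
    if n=="top": im=cv2.resize(im[150:340,190:330],None,fx=3,fy=3)
    cv2.imwrite(f"pics/{n}1.png",im[:,:,::-1])
E
```

```text
{'time_s': 1.1, 'joints': array([ 5.21611755e-01,  3.12430103e-01, -7.69123799e-02,  1.18262115e+00,
       -2.51765356e-04,  1.41968823e-01]), 'joint_vel': array([-0.05429788,  0.04156196, -0.02266697, -0.05890023,  0.01745882,
       -0.03741699]), 'joint_efforts': array([-3.48018464e-01, -4.57118404e+01,  2.88959992e+01,  6.51223629e-03,
       -8.95112869e-02, -1.76248681e-01]), 'tcp_pos': array([511.44091542, 368.23553826, 185.27463142]), 'tcp_rot': array([-5.10817765e-04, -1.88683610e-01,  9.82037748e-01, -3.09134471e-04]), 'wrist_force': array([-0.79635524,  0.13806784, -0.64467061]), 'moment': array([ 0.05103698,  0.02305162, -0.0041748 ]), 'width': 0.2602802311141784}
```

View pics/scene1.png

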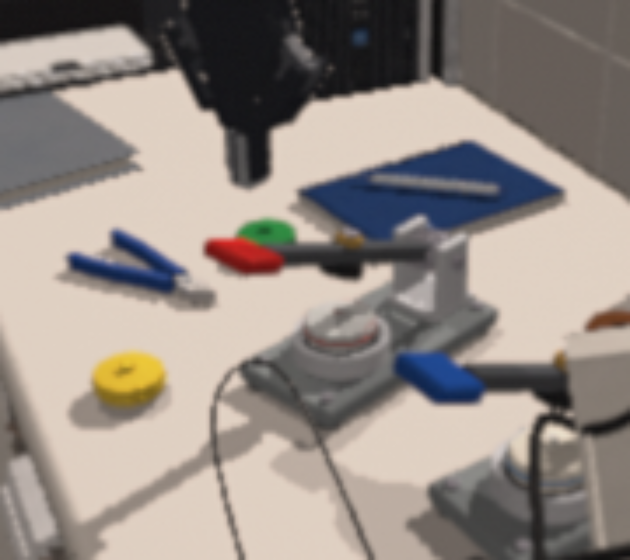

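View pics/wrist1.png

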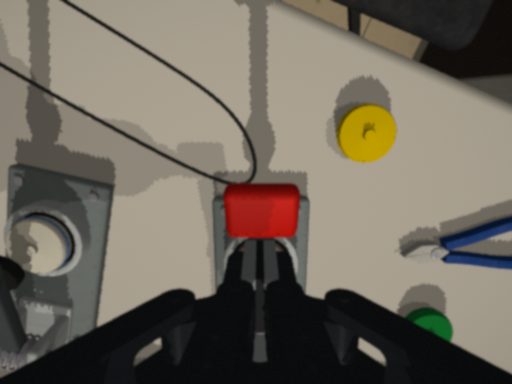

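The wrist view shows the shut fingertips at (260,245), laterally centred on the red paddle (262,210). The cable loop ends at about (250,165), beside the paddle's outer edge. I'll check the cable height before pushing.

```bash
python3 - <<'E'
from h import *
c=calibration("wrist");D=np.load("wrist1.npz");im,d=D['im'],D['d']
g=im.max(2)
for v in (110,130,150,160,170,178,182):
    for u in range(180,262):
        if g[v,u]<45 and d[v,u]>0: print((u,v),pt(c,u,v,d[v,u]).round(),end=' ')
    print()
hsv=cv2.cvtColor(im,cv2.COLOR_RGB2HSV)
m=((hsv[...,0]<6)|(hsv[...,0]>174))&(hsv[...,1]>170)&(hsv[...,2]>150)
P=np.array([pt(c,u,v,d[v,u]) for v,u in zip(*np.where(m))]);P=P[(P[:,2]>125)&(P[:,2]<160)];print(np.median(P,0),P.min(0),P.max(0))
E
```

```text
(228, 110) [461. 323.  54.] 
(243, 130) [471. 339.  59.] 
(251, 150) [483. 351.  61.] (252, 150) [483. 351.  60.] (253, 150) [482. 352.  61.] 
(254, 160) [490. 356.  60.] (255, 160) [489. 356.  62.] 
(194, 170) [516. 314.  59.] (195, 170) [515. 314.  58.] (196, 170) [515. 315.  58.] (254, 170) [497. 359.  63.] (255, 170) [496. 359.  63.] 
(213, 178) [516. 330.  60.] (214, 178) [515. 331.  60.] (215, 178) [515. 332.  59.] (216, 178) [515. 333.  60.] (217, 178) [515. 333.  59.] (250, 178) [504. 358.  61.] (251, 178) [504. 359.  62.] (252, 178) [504. 360.  62.] 
(223, 182) [515. 339.  61.] (224, 182) [516. 340.  60.] (225, 182) [515. 340.  60.] (226, 182) [515. 341.  59.] (227, 182) [515. 342.  60.] (228, 182) [514. 343.  60.] 
[503.66948052 368.48658421 143.02184061] [485.5048236  345.28900128 135.56736936] [523.57176193 390.45539095 149.61630798]
```

>>> {"fn": "play_rows", "kwargs": {"increments": [[[0,0,0,1,0],[0,0,0,2,0],[0,0,0,2.8,0],[0,0,0,3.3,0],[0,0,0,3.6,0]]]}}

```text
time_s: 1.75
tcp_pos: [509.8, 369.6, 149.3]
tcp_rot: [-0.001, -0.19, 0.982, -0.0]
wrist_force: [-0.4, -0.1, -0.2]
width: 0.1
```

>>> {"fn": "play_rows", "kwargs": {"increments": [[[0,0,0,0.2,0],[0,0,0,0.4,0],[0,0,0,0.6,0],[0,0,0,0.8,0],[0,0.1,0,1.0,0]]]}}

```text
time_s: 2.25
tcp_pos: [510.1, 369.5, 141.1]
tcp_rot: [0.001, -0.19, 0.982, 0.0]
wrist_force: [0.6, -0.3, 3.7]
width: -0.0
```

>>> {"fn": "play_rows", "kwargs": {"increments": [[[0,0.15,0,0.4,0],[0,0.3,0,0.8,0],[0,0.45,0,1.2,0],[0,0.55,0,1.6,0],[0,0.65,0,2.0,0]]]}}

```text
time_s: 2.75
tcp_pos: [503.5, 366.9, 120.2]
tcp_rot: [0.0, -0.19, 0.982, 0.0]
wrist_force: [0.1, -0.5, 4.6]
width: 0.2
```

>>> {"fn": "play_rows", "kwargs": {"increments": [[[0,0.1,0,0.4,0],[0,0.2,0,0.8,0],[0,0.3,0,1.2,0],[0,0.35,0,1.6,0],[0,0.4,0,2.0,0]]]}}

```text
time_s: 3.25
tcp_pos: [499.2, 365.2, 100.2]
tcp_rot: [-0.001, -0.19, 0.982, -0.0]
wrist_force: [-1.6, -0.7, 6.8]
width: -0.2
```

>>> {"fn": "play_rows", "kwargs": {"increments": [[[0,0.05,0,0.4,0],[0,0.1,0,0.8,0],[0,0.13,0,1.2,0],[0,0.16,0,1.6,0],[0,0.18,0,1.9,0]]]}}

```text
time_s: 3.75
tcp_pos: [497.0, 364.3, 81.7]
tcp_rot: [-0.001, -0.19, 0.982, -0.0]
wrist_force: [-3.2, -1.9, 12.2]
width: -0.1
```

>>> {"fn": "play_rows", "kwargs": {"increments": [[[0,0.03,0,0.3,0],[0,0.06,0,0.6,0],[0,0.06,0,0.8,0],[0,0.06,0,1.0,0],[0,0.06,0,1.1,0]]]}}

```text
time_s: 4.25
tcp_pos: [496.4, 364.1, 71.1]
tcp_rot: [-0.001, -0.19, 0.982, -0.0]
wrist_force: [-4.1, -2.7, 13.1]
width: 0.4
```

>>> {"fn": "play_rows", "kwargs": {"increments": [[[0,0,0,0.1,0],[0,0,0,0.2,0],[0,0,0,0.3,0],[0,0,0,0.3,0],[0,0,0,0.3,0]]]}}

```text
time_s: 4.75
tcp_pos: [496.4, 364.1, 69.6]
tcp_rot: [-0.001, -0.19, 0.982, -0.0]
wrist_force: [-6.6, -3.2, 20.7]
width: 0.2
```

>>> {"fn": "play_rows", "kwargs": {"increments": [[[0,0,0,0.1,0],[0,0,0,0.2,0],[0,0,0,0.3,0],[0,0,0,0.3,0],[0,0,0,0.3,0]]]}}

```text
time_s: 5.25
tcp_pos: [496.5, 364.1, 69.0]
tcp_rot: [-0.001, -0.19, 0.982, -0.0]
wrist_force: [-10.0, -6.3, 31.9]
width: -0.1
```

```bash
python3 - <<'E'
from h import *
s=get_state();print(s['tcp_pos'],s['wrist_force'])
for n in("scene","top"):
    im,d=get_image(n);np.savez(f"{n}2.npz",im=im,d=d)
    if n=="scene": im=cv2.resize(im[120:280,150:330],None,fx=3.5,fy=3.5)
    if n=="top": im=cv2.resize(im[150:340,190:330],None,fx=3,fy=3)
    cv2.imwrite(f"pics/{n}2.png",im[:,:,::-1])
E
```

```text
[496.47821552 364.1434752   68.97516404] [-10.03873208  -6.27504259  31.85579333]
```

View pics/scene2.png

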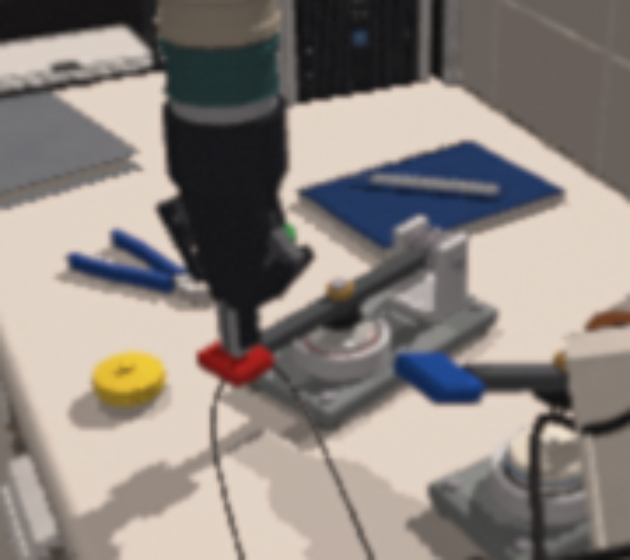

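The lever is on its stop: TCP z is 69 mm, and the force rose 11 N for 0.6 mm of motion. The scene view shows the red paddle level at (235,362) and the blue press untouched. Now I'll retrace the path slowly.

>>> {"fn": "play_rows", "kwargs": {"increments": [[[0,0,0,-0.2,0],[0,0,0,-0.4,0],[0,0,0,-0.6,0],[0,-0.03,0,-0.8,0],[0,-0.06,0,-1.0,0]]]}}

```text
time_s: 5.85
tcp_pos: [496.6, 364.2, 74.4]
tcp_rot: [-0.001, -0.19, 0.982, -0.0]
wrist_force: [-4.0, -0.9, 9.0]
width: 0.1
```

>>> {"fn": "play_rows", "kwargs": {"increments": [[[0,-0.02,0,-0.2,0],[0,-0.04,0,-0.4,0],[0,-0.06,0,-0.6,0],[0,-0.08,0,-0.8,0],[0,-0.1,0,-1.0,0]]]}}

```text
time_s: 6.35
tcp_pos: [497.3, 364.4, 84.1]
tcp_rot: [-0.002, -0.19, 0.982, -0.0]
wrist_force: [-4.0, -1.0, 8.0]
width: 0.2
```

>>> {"fn": "play_rows", "kwargs": {"increments": [[[0,-0.02,0,-0.2,0],[0,-0.04,0,-0.4,0],[0,-0.06,0,-0.6,0],[0,-0.09,0,-0.8,0],[0,-0.12,0,-1.0,0]]]}}

```text
time_s: 6.85
tcp_pos: [498.4, 364.9, 94.0]
tcp_rot: [-0.002, -0.19, 0.982, -0.0]
wrist_force: [-2.9, -1.8, 7.6]
width: 0.3
```

>>> {"fn": "play_rows", "kwargs": {"increments": [[[0,-0.04,0,-0.2,0],[0,-0.08,0,-0.4,0],[0,-0.12,0,-0.6,0],[0,-0.16,0,-0.8,0],[0,-0.2,0,-1.0,0]]]}}

```text
time_s: 7.35
tcp_pos: [500.0, 365.5, 103.8]
tcp_rot: [-0.002, -0.19, 0.982, -0.0]
wrist_force: [-4.5, -1.7, 6.9]
width: 0.0
```

>>> {"fn": "play_rows", "kwargs": {"increments": [[[0,-0.05,0,-0.2,0],[0,-0.1,0,-0.4,0],[0,-0.15,0,-0.6,0],[0,-0.2,0,-0.8,0],[0,-0.25,0,-1.0,0]]]}}

```text
time_s: 7.85
tcp_pos: [502.7, 366.6, 113.8]
tcp_rot: [-0.002, -0.19, 0.982, -0.0]
wrist_force: [-3.1, -1.2, 6.0]
width: -0.4
```

>>> {"fn": "play_rows", "kwargs": {"increments": [[[0,-0.06,0,-0.2,0],[0,-0.12,0,-0.4,0],[0,-0.18,0,-0.6,0],[0,-0.24,0,-0.8,0],[0,-0.3,0,-1.0,0]]]}}

```text
time_s: 8.35
tcp_pos: [505.7, 367.8, 123.8]
tcp_rot: [-0.002, -0.19, 0.982, -0.0]
wrist_force: [-2.4, -0.9, 7.0]
width: -0.2
```

>>> {"fn": "play_rows", "kwargs": {"increments": [[[0,-0.07,0,-0.2,0],[0,-0.14,0,-0.4,0],[0,-0.2,0,-0.6,0],[0,-0.26,0,-0.8,0],[0,-0.32,0,-1.0,0]]]}}

```text
time_s: 8.85
tcp_pos: [509.7, 369.4, 134.1]
tcp_rot: [-0.0, -0.19, 0.982, -0.0]
wrist_force: [-1.5, -0.2, 4.2]
width: -0.2
```

>>> {"fn": "play_rows", "kwargs": {"increments": [[[0,-0.05,0,-0.2,0],[0,-0.1,0,-0.4,0],[0,-0.1,0,-0.6,0],[0,-0.1,0,-0.8,0],[0,-0.1,0,-1.0,0]]]}}

```text
time_s: 9.35
tcp_pos: [510.9, 369.7, 143.9]
tcp_rot: [-0.0, -0.19, 0.982, -0.0]
wrist_force: [0.6, -0.0, 0.4]
width: 0.1
```

>>> {"fn": "play_rows", "kwargs": {"increments": [[[0,0,0,-0.2,0],[0,0,0,-0.4,0],[0,0,0,-0.7,0],[0,0,0,-1.2,0],[0,0,0,-2.0,0]]]}}

```text
time_s: 9.85
tcp_pos: [510.6, 369.6, 164.3]
tcp_rot: [-0.001, -0.19, 0.982, -0.0]
wrist_force: [0.4, 0.1, -0.1]
width: 0.1
```

>>> {"fn": "play_rows", "kwargs": {"increments": [[[0,0,0,-1.5,0],[0,-2,0,-3.5,0],[0,-4,0,-5.5,0],[0,-5,0,-7,0],[0,-5,0,-7.5,0]]]}}

```text
time_s: 10.35
tcp_pos: [560.0, 389.6, 242.9]
tcp_rot: [0.003, -0.19, 0.982, 0.001]
wrist_force: [0.2, 0.2, -0.0]
width: 0.0
```

>>> {"fn": "play_rows", "kwargs": {"increments": [[[0,2,4,-1,0],[0,3,8,-1,0],[0,4,12,-1,0],[0,4,14,-1,0],[0,4,14,-1,0]]]}}

```text
time_s: 10.85
tcp_pos: [466.2, 505.4, 249.2]
tcp_rot: [-0.0, -0.192, 0.981, 0.0]
wrist_force: [1.4, 0.0, -0.1]
width: -0.1
```

```bash
python3 - <<'E'
from h import *
s=get_state();print(s['time_s'],s['tcp_pos'],s['wrist_force'])
I={}
for n in("scene","top"):
    im,d=get_image(n);I[n]=(im,d);d0=np.load(n+"0.npz");
    c=calibration(n)
    if n=="top":
        for nm,(im_,d_) in {"before":(d0['im'],d0['d']),"after":(im,d)}.items():
            hsv=cv2.cvtColor(im_,cv2.COLOR_RGB2HSV)
            for col,m in (("red",((hsv[...,0]<6)|(hsv[...,0]>174))&(hsv[...,1]>170)&(hsv[...,2]>90)),("blue",(abs(hsv[...,0].astype(int)-110)<10)&(hsv[...,1]>200)&(hsv[...,2]>110))):
                P=np.array([pt(c,u,v,d_[v,u]) for v,u in zip(*np.where(m))]);P=P[(P[:,2]>120)&(P[:,2]<165)];print(nm,col,len(P),P.mean(0))
    if n=="scene": im=cv2.resize(im[120:280,150:330],None,fx=4,fy=4)
    if n=="top": im=cv2.resize(im[120:320,100:400],None,fx=2.5,fy=2.5)
    cv2.imwrite(f"pics/{n}3.png",im[:,:,::-1])
# cassette top height near ring: scene view depth
c=calibration("scene")
for nm,d in (("before",np.load("scene0.npz")['d']),("after",I["scene"][1])):
    P=np.array([pt(c,u,v,d[v,u]) for v in range(205,228) for u in range(234,262)])
    C=np.array([593,401.]);w=(np.hypot(*(P[:,:2]-C).T)<30)&(P[:,2]<75)
    print(nm,w.sum(),np.percentile(P[w,2],[10,50,75,90,97]).round(1))
E
```

```text
10.85 [466.19628102 505.42434579 249.24442731] [ 1.37585303  0.03010945 -0.14742296]
before red 391 [506.83808108 367.07940874 142.0550333 ]
before blue 0 [nan nan nan]
after red 382 [507.33871266 366.95415647 141.80074926]
after blue 9 [568.90728301 190.07401316 136.4146264 ]
before 230 [36.5 49.5 50.5 51.3 54.3]
after 220 [36.5 40.7 41.6 42.4 45.4]<stdin>:11: RuntimeWarning: Mean of empty slice.
  ret = um.true_divide(
```

View pics/scene3.png

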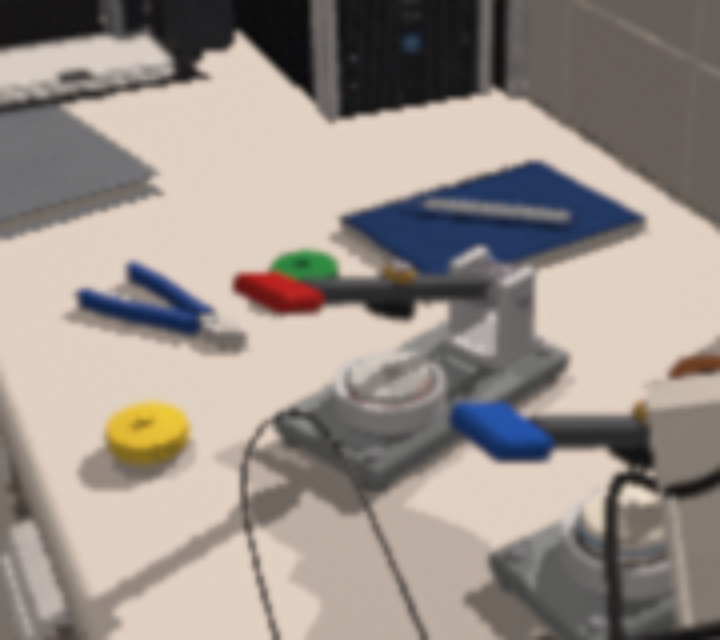

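View pics/top3.png

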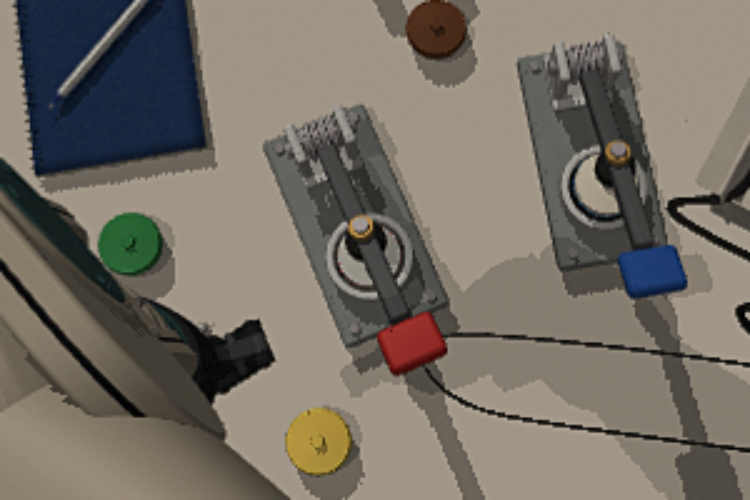

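The cassette's top dropped about 9 mm, so its underside is at about 21 mm, within the seated range. The red paddle (411,343 in the top crop) is back at its rest height of 142 mm, the blue press looks unmoved and the arm is clear.

```bash
python3 -c "
from cell import *
print(job_done())"
```

```text
the job is handed in; nothing more can be done
None
```

I pushed the red paddle down onto its stop with the shut fingertips, then let it up at about 20 mm/s with the fingers on it the whole way, and handed the job in at about 11 s.

- **Down on the stop:** The fingertips reached z = 69 mm against the 70 mm given for fully down. The last 3 mm of push moved the paddle only 0.6 mm and brought the force to about 32 N upward.
- **Rise:** Contact force on the fingers stayed between 4 and 9 N until it fell to zero at about 144 mm, where the lever is at rest.
- **Cassette:** Its top dropped about 9 mm in the scene camera's depth. That puts its underside at about 21 mm, inside the 20–22 mm seated range.
- **Red lever:** The paddle is back at 141.8 mm, against 142.1 mm before.
- **Blue press and look-alikes:** They look unmoved in the last pictures. My number check on the blue paddle found too few pixels to compare, so that rests on the pictures alone.
- **Cable:** A thin cable loop hung at about 60 mm under the red paddle. It showed no effect on the push and looks the same afterwards.

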